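Lay the long furniture leg in the V-cradle

TASK

Three screw-in wooden furniture legs stand on the bench. Pick up the longest one, the tall slim round leg, and lay it on its side in the wooden V-cradle so that it rests in the groove, about centred with both ends sticking out equally; either end may point either way. Lay it down rather than dropping it or letting it topple, and leave the other two legs standing where they are.

Things in the scene. Friction and masses are not known exactly. Their poses are not given: they have to be found in the camera images.
- long_leg: The leg to lay down: plain light-wood round rod, 36 mm diameter, 220 mm long, about 160 g, standing upright on its black foot at the start, with a small flat brass thread insert in its top face. Origin at its middle: on its axis, 110 mm from either end. Its z axis runs along the leg from foot to top.
- cradle_seat (a point): Wooden V-groove on a plywood base, fixed to the bench. Point: where the middle of the seated, centred long leg lies, 60 mm above the bench. y level along the groove, x level across, z up. Groove open-ended, 90 mm long, cheeks at 45 degrees, mouth 70 mm wide, rims 70 mm high, 88 mm wide outside; base 150 (x) by 100 (y) by 15 mm. The leg overhangs 65 mm at each end, free beneath.
- short_leg: Bystander: round light-wood leg of the same 36 mm diameter but only 130 mm tall, standing upright. Origin at the centre of its underside, z up along the leg.
- square_leg: Bystander: square light-wood leg, 42 by 42 mm, 140 mm tall, standing upright. Origin at the centre of its underside, z up along the leg.

How it is judged:
At the end, for the whole second after the job is handed in: The long leg lies at rest in the V-groove, its middle within 25 mm of the seat point along the groove, 12 mm across, 10 mm in height, its axis within 10 degrees of the groove, either way round. The short and square legs stand upright (11 degrees) within 30 mm of their starts (x of long_leg in the frame of cradle_seat between -0.012 and 0.012 m and y of long_leg in the frame of cradle_seat between -0.025 and 0.025 m and z of long_leg in the frame of cradle_seat between -0.01 and 0.01 m and angle between the z axis of long_leg and the y axis of cradle_seat, either way round below 0.175 rad and linear speed of long_leg below 0.03 m/s and angular speed of long_leg below 0.2 rad/s and angle between each of short_leg, square_leg's own z axis and vertical below 0.2 rad and distance of each of short_leg, square_leg from where it was at the start of the episode below 0.03 m); the robot touches nothing.
It fails at once if the long leg is dropped or left to topple: moving faster than 1 m/s (a free drop of some 5 cm) while the fingers do not hold it (linear speed of long_leg above 1 m/s and contact force between the fingers and long_leg below 0.05 N).
It fails at once if another leg is knocked over (tilted by more than 30 degrees) (angle between any of short_leg, square_leg's own z axis and vertical above 0.52 rad).
It also fails if it takes over 38 s, if anything falls off the work surface, if the arm or the gripper's body presses on something with over 40 N, if the wrist force passes 120 N, or if a joint passes its speed limit or range.

ROBOT

A 6-joint arm with a two-finger parallel gripper is mounted at the origin on the work surface. World frame = base frame: x ahead of the robot, y to its left, z up, the work surface at z = 0. Lengths are in m, angles in rad, forces in N, time in s.
With the tool pointing down it reaches from about 0.225 to 0.875 m from the base axis. Payload 3.4 kg.
Tool frame: the origin (TCP) lies on the mounting face of the last link; the fingertips stand 173 mm ahead of it and the grasp point (between the pads) lies 155 mm ahead of it; x points along the fingers, y is the direction in which the jaws open and shut, and the axes are right-handed (so a half turn about x gives the same grasp; the last joint's range is limited). The gripper opens to 85 mm and grips with 20 to 120 N. Pads are 22 mm wide; open, the fingers measure 114 mm over their backs; the gripper's body (76 mm by 85 mm) begins 54 mm behind the grasp point. The pads swing forward as they close: fully open they stand 13 mm farther back than shut.
Start: joints at [1.136, 0.276, 1.505, -0, 1.361, -0.121], TCP at [0.177, 0.547, 0.405] pointing down, gripper open.
Joint ranges: [-2.89, 2.89], [-0.75, 2.08], [0.22, 2.7], [-1.18, 4.32], [0.11, 2.71], [-2.7, 2.7]. Speed limits (rad/s): [2.57, 2.57, 3.14, 3.14, 3.14, 3.14].

INTERFACE

Orientations are given as a unit quaternion [w, x, y, z].
In Python, from rig import manip gives the robot as it stands.
- The arm moves only by the tool arm_command, never from a script. Its argument "targets" is a list of rows, each an object with "dp": the shift along the tool's x, y, z in m, a list of three; "turn": the turn, a rotation vector about the tool's x, y, z in degrees, a list of three; "grip": the opening, from -1 (shut) to 1 (fully open). In form: [{"dp": [tx, ty, tz], "turn": [wx, wy, wz], "grip": grip}, ...]. A call has 1 to 8 rows; each row shifts and turns the commanded pose from where the row before left it, along the tool's axes as they then stand; what a row does not reach is not made up. A row lasts 1/10 s, in which the tool goes at most 50 mm and 8.59 degrees, less where a joint would pass 70% of its speed; a pose out of reach is approached as far as the arm can. A call with a gripper value outside its range is refused whole. The fingers move at their own pace and stop on an object; "grip_force" is the grip in N (left out, the last holds). Time passes only in rows, so rows that do not move let the fingers close. It gives the time, the measured TCP pose, the force and the opening at its end, in the units of the state.
- manip.get_state(): the state, without advancing time (a new reading comes with each control period).
- manip.get_image(name): name is "side" or "top"; returns the picture (400x640x3 uint8, red, green, blue); there is no depth.
- manip.calibration(name): a dict with "fx", "fy", "cx", "cy" (pixels), "k1" (the pictures are not rectified: a ray, as slopes to the right and down, at radius r is drawn at 1 + k1 r^2 times it, then the intrinsics apply), "R" (3x3) and "t" (3): a world point X has camera coordinates R X + t. Camera axes: x right, y down, z forward; pixel columns grow to the right and rows downward; lengths in m; the calibration is good to about 2 mm. A picture is of the moment at which its call begins. calibration takes no time and is no camera call.
- manip.sign_off(): hands the job in, once; it reports no verdict.
The state is a dict: "clock": time; "qpos": joint angles; "qd": joint speeds; "effort": joint torques, N m; "position": TCP position; "ee_rot": TCP orientation; "contact_force": force on the tool from outside, world axes, zero at the start; "moment": the same for the moment, N m; "width": finger opening in m.
Only numpy, scipy, OpenCV 4.12 (cv2) and the standard library are available. Lean on these libraries where they do the work, as an engineer would, in place of code of your own. Each camera call takes 0.05 s, during which the arm holds its last target.

## Working session

There is one attempt and no reset: what is moved stays moved. The work goes in short steps, Python scripts to look and compute and a tool call to move; the robot and the scene stay as the last step left them, time stands still between calls to the robot, and variables do not carry over. Pictures are saved under pics/ and viewed, and the job is handed in when it is done.

Besides the shell and the picture viewer there is one more tool, called after "Request:" by a JSON object that holds its "op" and its "data". arm_command: Moves the arm, as the interface text tells. Its arguments: {"type":"object","properties":{"targets":{"type":"array"},"grip_force":{"type":"number"}},"required":["targets"]}

```bash
mkdir -p pics; ls
python3 - <<'E'
from rig import manip
import cv2
print(manip.get_state())
for n in("side","top"):
    im=manip.get_image(n); cv2.imwrite(f"pics/{n}0.png",im[:,:,::-1]); print(manip.calibration(n))
E
```

```text
pics
{'clock': 0.0, 'qpos': array([ 1.13600076e+00,  2.76579666e-01,  1.50612430e+00, -1.79431915e-05,
        1.36067318e+00, -1.20972453e-01]), 'qd': array([ 0.00224136,  0.00107282,  0.00019919,  0.00048769,  0.00041272,
       -0.00038142]), 'effort': array([ 3.32779537e-04, -4.16763496e+01, -2.45815426e+01,  2.69018949e-05,
        1.09758211e-02,  4.14677871e-06]), 'position': array([0.17740545, 0.54672826, 0.40385168]), 'ee_rot': array([ 0.69825253,  0.10988872,  0.69858674, -0.11110554]), 'contact_force': array([ 1.02221736,  0.07506866, -0.09661519]), 'moment': array([ 0.0263434 , -0.02009878, -0.01699255]), 'width': 0.08538415839825744}
{'fx': 372.0893889349465, 'fy': 372.0893889349465, 'cx': 320.4519149520706, 'cy': 204.6635183493432, 'k1': -0.0863090846276307, 'R': array([[-0.98998912, -0.14095582,  0.00728041],
       [-0.10994691,  0.73780189, -0.66600304],
       [ 0.0885055 , -0.66013622, -0.7459135 ]]), 't': array([0.57147484, 0.12438904, 0.75749804])}
{'fx': 455.1114849102728, 'fy': 455.1114849102728, 'cx': 326.4389083529416, 'cy': 197.47176065749724, 'k1': -0.12595894577070457, 'R': array([[ 0.02217924, -0.99917829, -0.03392395],
       [-0.99630095, -0.01927212, -0.08374367],
       [ 0.08302107,  0.03565583, -0.99590972]]), 't': array([8.88663954e-05, 5.56467841e-01, 9.25994672e-01])}
```

View pics/side0.png

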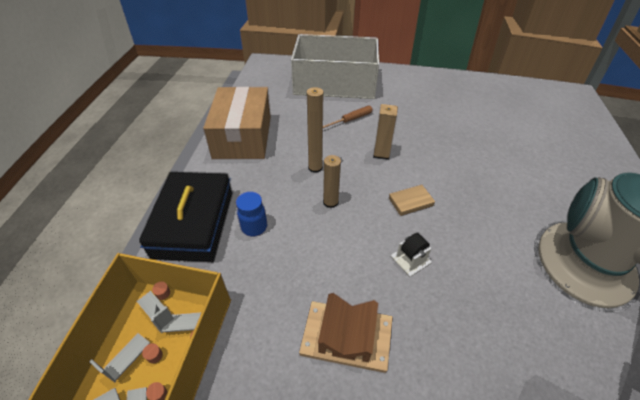

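View pics/top0.png

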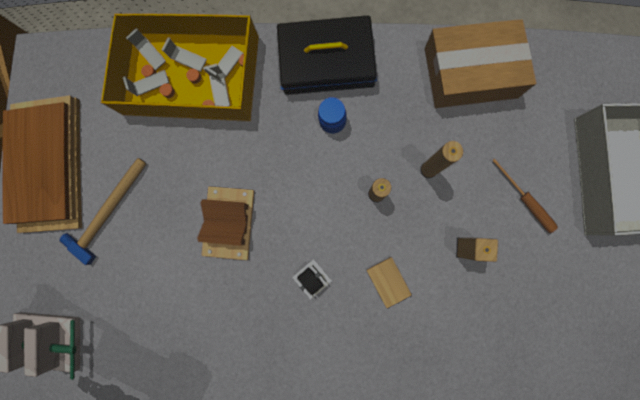

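```bash
cat > h.py <<'E'
import numpy as np,cv2
from rig import manip
def ray(n,u,v):
    c=manip.calibration(n);K=np.array([[c['fx'],0,c['cx']],[0,c['fy'],c['cy']],[0,0,1.]])
    p=cv2.undistortPoints(np.array([[[u,v]]],float),K,np.array([c['k1'],0,0,0.]))[0,0]
    R=np.array(c['R']);return -R.T@c['t'],R.T@np.array([p[0],p[1],1])
def atz(n,u,v,z):
    o,d=ray(n,u,v);return o+d*(z-o[2])/d[2]
def proj(n,X):
    c=manip.calibration(n);K=np.array([[c['fx'],0,c['cx']],[0,c['fy'],c['cy']],[0,0,1.]])
    return cv2.projectPoints(np.array([X],float).reshape(-1,1,3),cv2.Rodrigues(np.array(c['R']))[0],np.array(c['t']),K,np.array([c['k1'],0,0,0.]))[0].reshape(-1,2)
def crop(src,dst,x0,y0,x1,y1,s):
    im=cv2.imread(src)[y0:y1,x0:x1];cv2.imwrite(dst,cv2.resize(im,None,fx=s,fy=s,interpolation=cv2.INTER_CUBIC))
E
python3 - <<'E'
from h import *
crop("pics/top0.png","pics/t_legs.png",360,130,510,280,5)
crop("pics/top0.png","pics/t_cr.png",180,170,280,270,6)
crop("pics/side0.png","pics/s_legs.png",290,80,410,220,5)
crop("pics/side0.png","pics/s_cr.png",290,280,410,380,6)
E
```

```text
(no output)
```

View pics/t_legs.png

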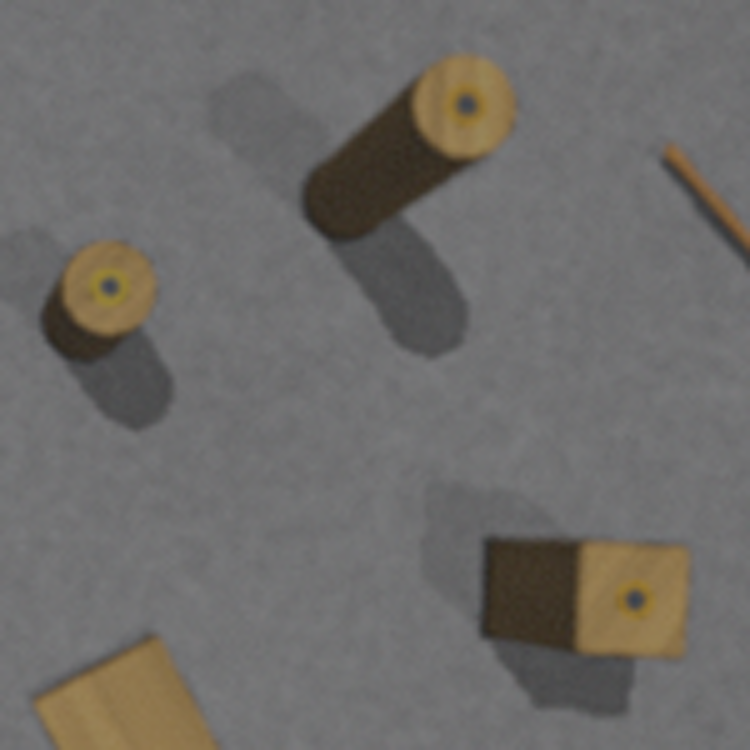

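View pics/t_cr.png

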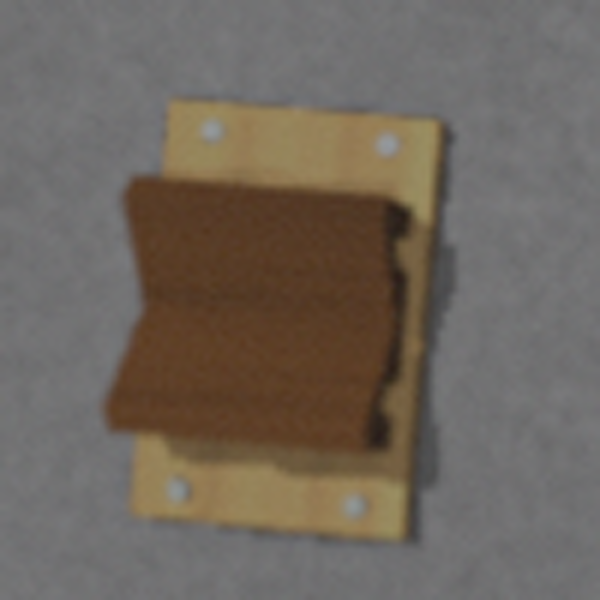

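View pics/s_legs.png

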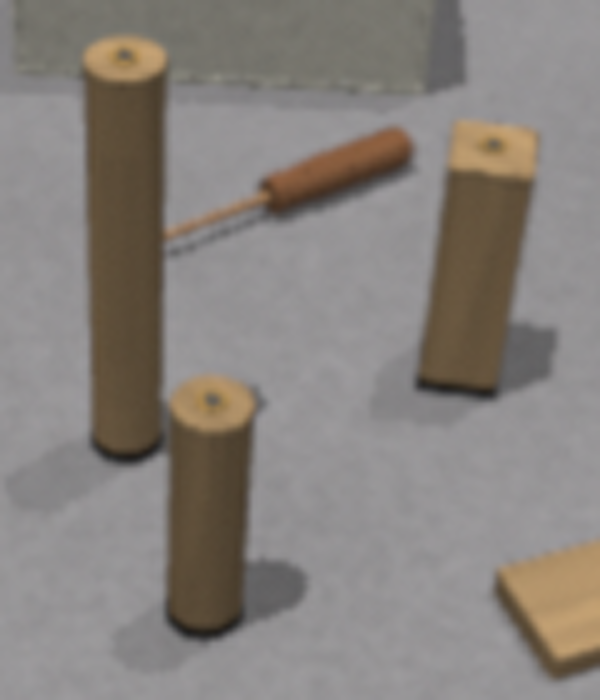

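View pics/s_cr.png

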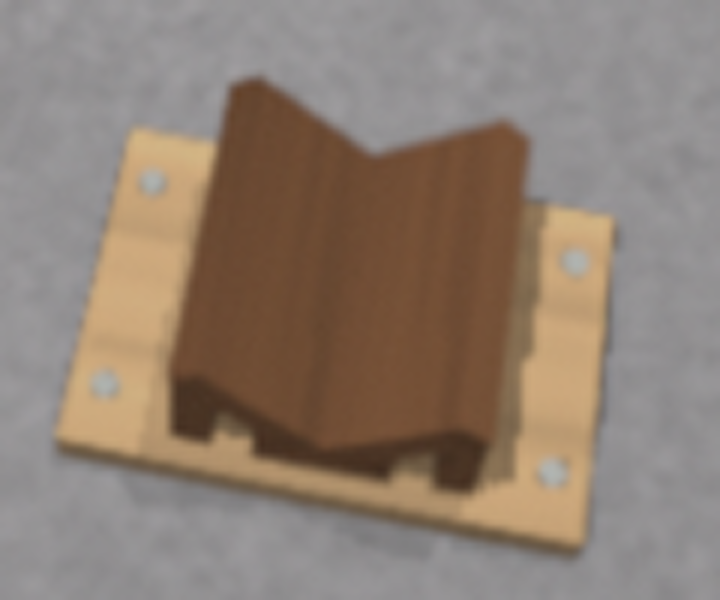

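Run:
```python
from h import *
def f(n,x,y,s,ox,oy,z): return atz(n,(x+.5)/s-.5+ox,(y+.5)/s-.5+oy,z)
T=lambda x,y,z:f("top",x,y,5,360,130,z); S=lambda x,y,z:f("side",x,y,5,290,80,z)
print("long top",T(466,105,.22),S(125,57,.22))
print("long foot S",S(126,445,0), "top foot",T(343,200,0))
print("short",T(110,287,.13),S(212,402,.13)); print("sq",T(635,600,.14),S(494,147,.14))
A=np.array([f("top",*p,6,180,170,.015) for p in[(168,100),(442,120),(408,540),(132,515)]])
B=np.array([f("side",*p,6,290,280,.015) for p in[(135,130),(615,215),(580,548),(60,440)]])
C=np.array([f("top",*p,6,180,170,.015) for p in[(211,130),(387,145),(354,505),(178,490)]])
D=np.array([f("side",*p,6,290,280,.015) for p in[(152,182),(575,262),(552,471),(105,384)]])
for Q in(A,B,C,D): print(Q.mean(0),Q[:,:2].round(3).tolist(),[round(float(np.linalg.norm(Q[i]-Q[i-1])),4) for i in range(4)],[np.degrees(np.arctan2(*(Q[i]-Q[i-1])[1::-1])).round(1) for i in range(4)])
c=[manip.get_state()]
print(c[0]['clock'])
```

```text
long top [ 0.62255068 -0.20471088  0.22      ] [ 0.62054239 -0.20454552  0.22      ]
long foot S [ 0.62028715 -0.20035825  0.        ] top foot [ 0.62255487 -0.20474405  0.        ]
short [ 0.56886833 -0.09383813  0.13      ] [ 0.56714699 -0.09245495  0.13      ]
sq [ 0.45698944 -0.28654094  0.14      ] [ 0.45481781 -0.28409775  0.14      ]
[0.4995047  0.22142619 0.015     ] [[0.576, 0.268], [0.571, 0.168], [0.423, 0.175], [0.428, 0.275]] [0.1482, 0.0999, 0.1484, 0.0998] [np.float64(-2.7), np.float64(-93.1), np.float64(177.2), np.float64(86.7)]
[0.49807525 0.22500359 0.015     ] [[0.569, 0.172], [0.421, 0.179], [0.428, 0.28], [0.575, 0.27]] [0.0984, 0.1477, 0.1007, 0.1467] [np.float64(-93.5), np.float64(177.1), np.float64(85.9), np.float64(-3.8)]
[0.49982547 0.22302486 0.015     ] [[0.566, 0.251], [0.562, 0.187], [0.434, 0.195], [0.438, 0.258]] [0.1283, 0.0642, 0.1275, 0.0637] [np.float64(-3.1), np.float64(-93.7), np.float64(176.7), np.float64(87.0)]
[0.49868181 0.22372139 0.015     ] [[0.561, 0.188], [0.433, 0.196], [0.437, 0.259], [0.565, 0.252]] [0.0641, 0.1285, 0.0635, 0.1281] [np.float64(-93.5), np.float64(176.5), np.float64(86.2), np.float64(-3.3)]
0.1
```

```bash
cat >> h.py <<'E'
from scipy.spatial.transform import Rotation as Ro
def pose(s=None):
    s=s or manip.get_state();q=s['ee_rot'];return np.array(s['position']),Ro.from_quat([q[1],q[2],q[3],q[0]])
def Rt(app,y): # tool orientation from approach x and jaw axis y
    x=np.array(app,float);x/=np.linalg.norm(x);y=np.array(y,float);y-=x*(x@y);y/=np.linalg.norm(y)
    return Ro.from_matrix(np.c_[x,y,np.cross(x,y)])
def plan(p1,R1,n,p0=None,R0=None):
    """n equal rows from p0,R0 to p1,R1: straight line with constant turn"""
    if p0 is None:p0,R0=pose()
    w=(R0.inv()*R1).as_rotvec();print("turn/row deg",np.degrees(w/n).round(2),"step mm",np.linalg.norm(p1-p0)/n*1e3)
    R=R0
    for i in range(n):
        print(" dp",(R.inv().apply((p1-p0)/n)).round(4).tolist(),"turn",np.degrees(w/n).round(2).tolist()); R=R*Ro.from_rotvec(w/n)
E
python3 - <<'E'
from h import *
p,R=pose();print(R.as_matrix().round(3))
plan(np.array([.45,.15,.45]),R,9)
E
```

```text
[[-0.001  0.309  0.951]
 [-0.002  0.951 -0.309]
 [-1.    -0.002 -0.   ]]
turn/row deg [0. 0. 0.] step mm 53.72792675272288
 dp [-0.0051, -0.0326, 0.0424] turn [0.0, 0.0, 0.0]
 dp [-0.0051, -0.0326, 0.0424] turn [0.0, 0.0, 0.0]
 dp [-0.0051, -0.0326, 0.0424] turn [0.0, 0.0, 0.0]
 dp [-0.0051, -0.0326, 0.0424] turn [0.0, 0.0, 0.0]
 dp [-0.0051, -0.0326, 0.0424] turn [0.0, 0.0, 0.0]
 dp [-0.0051, -0.0326, 0.0424] turn [0.0, 0.0, 0.0]
 dp [-0.0051, -0.0326, 0.0424] turn [0.0, 0.0, 0.0]
 dp [-0.0051, -0.0326, 0.0424] turn [0.0, 0.0, 0.0]
 dp [-0.0051, -0.0326, 0.0424] turn [0.0, 0.0, 0.0]
```

Request:
{"op": "arm_command", "data": {"targets": [{"dp":[-0.005,-0.03,0.038],"turn":[0,0,0],"grip":1},{"dp":[-0.005,-0.03,0.038],"turn":[0,0,0],"grip":1},{"dp":[-0.005,-0.03,0.038],"turn":[0,0,0],"grip":1},{"dp":[-0.005,-0.03,0.038],"turn":[0,0,0],"grip":1}]}}

```text
clock: 0.5
position: [0.2855, 0.3843, 0.4245]
ee_rot: [0.698, 0.11, 0.699, -0.11]
contact_force: [0.7, 0.8, 0.0]
width: 0.0853
```

Run:
```python
from h import *
s=manip.get_state();print(s);open('log.txt','a').write(repr([list(map(float,s[k])) for k in('qpos','position','ee_rot')])+'\n')
```

```text
{'clock': 0.5, 'qpos': array([ 7.86525023e-01,  1.18474050e-01,  1.66152048e+00, -2.27587735e-04,
        1.36224769e+00, -4.71463889e-01]), 'qd': array([-0.98188865, -0.30841895,  0.23979172, -0.00458509,  0.04947735,
       -0.96255466]), 'effort': array([  6.58253521, -31.79064631, -24.06247616,   0.2138177 ,
         0.28200276,   0.82359396]), 'position': array([0.28546636, 0.38430741, 0.42445058]), 'ee_rot': array([ 0.69840709,  0.10989519,  0.69854949, -0.11035939]), 'contact_force': array([0.73698063, 0.75119087, 0.04131154]), 'moment': array([-0.02102264, -0.00549156,  0.01841122]), 'width': 0.085283701162255}
```

Request:
{"op": "arm_command", "data": {"targets": [{"dp":[-0.005,-0.03,0.038],"turn":[0,-5,-7],"grip":1},{"dp":[-0.005,-0.03,0.038],"turn":[0,-5,-7],"grip":1},{"dp":[-0.005,-0.03,0.038],"turn":[0,-5,-7],"grip":1},{"dp":[-0.0,-0.0,0.0],"turn":[0,0,0],"grip":1}]}}

```text
clock: 0.9
position: [0.3663, 0.2674, 0.4615]
ee_rot: [0.752, -0.034, 0.608, -0.252]
contact_force: [-1.5, 0.9, -0.1]
width: 0.0852
```

Run:
```python
from h import *
s=manip.get_state();print(s);open('log.txt','a').write(repr([list(map(float,s[k])) for k in('qpos','position','ee_rot')])+'\n')
print(pose(s)[1].as_matrix().round(3))
```

```text
{'clock': 0.9, 'qpos': array([ 0.65214267,  0.12139531,  1.61438491, -0.42729649,  1.56943589,
       -0.56469657]), 'qd': array([ 0.03818794,  0.00546178,  0.03007132,  0.18481172, -0.0510613 ,
        0.02216498]), 'effort': array([ -1.49484649, -31.9496119 , -24.15634632,  -3.31522286,
         1.27930675,  -0.14053237]), 'position': array([0.36630734, 0.26738606, 0.46152701]), 'ee_rot': array([ 0.75216963, -0.03357415,  0.60813789, -0.25155901]), 'contact_force': array([-1.4727338 ,  0.90447704, -0.11729794]), 'moment': array([ 0.24334491,  0.13430235, -0.00649553]), 'width': 0.08524310996616065}
[[ 0.134  0.338  0.932]
 [-0.419  0.871 -0.255]
 [-0.898 -0.356  0.258]]
```

```bash
cat > kin.py <<'E'
from h import *
import ast
from scipy.optimize import least_squares
rz=lambda a:Ro.from_euler('z',a); ry=lambda a:Ro.from_euler('y',a)
M=Ro.from_matrix(np.array([[0,-1,0],[0,0,-1],[1,0,0.]]))
def fk(q,P):
    a1,d1,L1,c,L2,d6,b=P
    R=rz(q[0]);p=R.apply([a1,0,d1]);R=R*ry(q[1]);p=p+R.apply([b,0,L1]);R=R*ry(q[2]);p=p+R.apply([c,0,L2]);R=R*rz(q[3])*ry(q[4]);p=p+R.apply([0,0,d6])
    return p,R*rz(q[5])*M
def load(): return [ast.literal_eval(l) for l in open('log.txt')]+[[[1.13600076,.276579666,1.50612430,0,1.36067318,-.120972453],[.17740545,.54672826,.40385168],[.69825253,.10988872,.69858674,-.11110554]]]
def fit():
    D=load()
    f=lambda P:np.concatenate([(fk(np.array(d[0]),P)[0]-d[1]) for d in D]+[1e-4*(P-np.array([0.05,.3,.35,0,.35,.08,0]))])
    r=least_squares(f,[0.05,.3,.35,0,.35,.08,0]);return r.x,f(r.x)
E
python3 - <<'E'
from kin import *
P,r=fit();print(P.round(4),np.abs(r[:-7]).max())
for d in load():
    q=d[2];R=Ro.from_quat([q[1],q[2],q[3],q[0]]);print(np.degrees((fk(d[0],P)[1].inv()*R).magnitude()))
s=manip.get_state()
E
```

```text
[-0.3927 -0.5691  0.6179 -0.5599  0.6969  0.0235 -0.0046] 0.06293968160928137
2.2179416545991403e-14
3.360401743054996e-14
0.0010283804409833347
```

```bash
cat > kin.py <<'E'
from h import *
import ast
rz=lambda a:Ro.from_euler('z',a); ry=lambda a:Ro.from_euler('y',a)
M=Ro.from_matrix(np.array([[0,-1,0],[0,0,-1],[1,0,0.]]))
def chain(q):
    R=rz(q[0]);A=[R];R=R*ry(q[1]);A.append(R);R=R*ry(q[2]);A.append(R);R=R*rz(q[3]);A.append(R);R=R*ry(q[4]);A.append(R);R=R*rz(q[5]);A.append(R);return A
# params: (frame index, axis): R1 x,y,z ; R2 x,z ; R3 x,z ; R4 x,y ; R5 x,z
IDX=[(0,0),(0,1),(0,2),(1,0),(1,2),(2,0),(2,2),(3,0),(3,1),(4,0),(4,2),(5,0),(5,1)]
def jac(q):
    A=[a.as_matrix() for a in chain(q)];return np.stack([A[i][:,j] for i,j in IDX],1)
def fk(q,P): return jac(q)@P, chain(q)[-1]*M
def load(): return [ast.literal_eval(l) for l in open('log.txt')]+[[[1.13600076,.276579666,1.50612430,0,1.36067318,-.120972453],[.17740545,.54672826,.40385168],[.69825253,.10988872,.69858674,-.11110554]]]
def fit(act=range(len(IDX)),lam=1e-3):
    D=load();act=list(act);J=np.vstack([jac(d[0])[:,act] for d in D]);y=np.concatenate([d[1] for d in D])
    x=np.linalg.lstsq(np.vstack([J,lam*np.eye(len(act))]),np.r_[y,0*np.ones(len(act))],rcond=None)[0]
    P=np.zeros(len(IDX));P[act]=x;return P,y-J@x
def log():
    s=manip.get_state();open('log.txt','a').write(repr([list(map(float,s[k])) for k in('qpos','position','ee_rot')])+'\n');return s
E
python3 - <<'E'
from kin import *
for act in (range(13),[0,1,2,4,6,10],[1,2,4,6,10,9],[1,2,4,6,10,7],[1,2,4,6,10,8],[0,1,2,4,5,6,10],[2,4,6,10,8,7],[2,4,6,10,8,9]):
    P,r=fit(act);print(act,P.round(3),np.abs(r).max())
E
```

```text
range(0, 13) [ 0.171  0.1    0.161  0.065  0.319 -0.182  0.167  0.119 -0.17  -0.049
  0.073 -0.042  0.136] 1.4700680598944693e-06
[0, 1, 2, 4, 6, 10] [-0.013  0.069  0.085  0.     0.621  0.     0.424  0.     0.     0.
  0.189  0.     0.   ] 0.0012407921250238707
[1, 2, 4, 6, 10, 9] [0.    0.069 0.083 0.    0.621 0.    0.413 0.    0.    0.002 0.189 0.
 0.   ] 0.0012632206701580495
[1, 2, 4, 6, 10, 7] [0.    0.069 0.076 0.    0.629 0.    0.411 0.013 0.    0.    0.178 0.
 0.   ] 0.00014704106920870874
[1, 2, 4, 6, 10, 8] [ 0.     0.07   0.083  0.     0.621  0.     0.411  0.    -0.001  0.
  0.19   0.     0.   ] 0.001267609004065473
[0, 1, 2, 4, 5, 6, 10] [0.    0.069 0.137 0.    0.63  0.06  0.421 0.    0.    0.    0.191 0.
 0.   ] 8.810049724861102e-06
[2, 4, 6, 10, 8, 7] [0.    0.    0.075 0.    0.631 0.    0.413 0.019 0.067 0.    0.163 0.
 0.   ] 0.019144720940019455
[2, 4, 6, 10, 8, 9] [0.    0.    0.096 0.    0.623 0.    0.559 0.    0.069 0.145 0.175 0.
 0.   ] 0.0009449826381556226
```

```bash
cat >> kin.py <<'E'
from scipy.optimize import least_squares
LO=np.array([-2.89,-.75,.22,-1.18,.11,-2.7]);HI=np.array([2.89,2.08,2.7,4.32,2.71,2.7])
P0,_r=fit([0,1,2,4,5,6,10],1e-6)
def ik(p,R,seed):
    f=lambda q:(lambda a:np.r_[(a[0]-p)*5,(a[1].inv()*R).as_rotvec()])(fk(q,P0))
    r=least_squares(f,np.clip(seed,LO+.01,HI-.01),bounds=(LO,HI),max_nfev=60);return r.x,np.abs(r.fun).max()
def margin(q): return np.minimum(q-LO,HI-q).min()
def iks(p,R,n=12,rng=np.random.default_rng(0)):
    out=[]
    for k in range(n):
        q,e=ik(p,R,rng.uniform(LO,HI)*.8+.1*(LO+HI))
        if e<1e-4 and not any(np.abs(q-o).max()<.01 for o in out): out.append(q)
    return out
E
cat > search.py <<'E'
from kin import *
print(P0.round(4),np.abs(_r).max())
leg=np.array([.6215,-.2045]);seat=np.array([.499,.223,.06]);g=np.array([np.cos(np.radians(86.8)),np.sin(np.radians(86.8)),0])
Z=np.array([0,0,1.]);h=.075
for th in (15,30,45):
    t=np.radians(th)
    for s in (1,-1):          # place: a=s*g horizontal approach dir at place
        a=s*g;x=-np.sin(t)*a-np.cos(t)*Z; c=seat+a*h   # grip end is at +a (foot toward -a)
        for j in(1,-1):
            R=Rt(x,j*np.cross(Z,a)); S=iks(c-.155*x,R)
            for q in S: print('PLACE th',th,'a',s,'j',j,q.round(2),round(margin(q),2))
    for yaw in (-150,-120,-90,-60,-30,0,30,60,90,120):
        a=np.array([np.cos(np.radians(yaw)),np.sin(np.radians(yaw)),0]);x=np.cos(t)*a-np.sin(t)*Z;c=np.r_[leg,.11+h]
        for j in(1,-1):
            R=Rt(x,j*np.cross(Z,a))
            for q in iks(c-.155*x,R): print('  PICK th',th,'yaw',yaw,'j',j,q.round(2),round(margin(q),2))
E
python3 search.py
```

```text
Traceback (most recent call last):
  File "search.py", line 2, in <module>
    print(P0.round(4),np.abs(_r).max())
                             ^^
NameError: name '_r' is not defined
```

```bash
sed -i 's/,np.abs(_r).max()//' search.py; time python3 search.py
```

```text
[-0.      0.0694  0.1368  0.      0.6297  0.0604  0.4211  0.      0.
  0.      0.1911  0.      0.    ]
PLACE th 15 a 1 j 1 [ 0.54  0.53  1.63 -0.24  1.14 -2.43] 0.27
PLACE th 15 a 1 j -1 [ 0.54  0.53  1.63 -0.24  1.14  0.72] 0.94
PLACE th 15 a -1 j 1 [-0.02  0.36  1.96  0.35  0.84 -0.21] 0.73
  PICK th 15 yaw -150 j 1 [-0.12  1.01  0.9  -0.85  2.27  0.74] 0.33
  PICK th 15 yaw -150 j -1 [-0.12  1.01  0.9  -0.85  2.27 -2.4 ] 0.3
  PICK th 15 yaw -120 j 1 [ 0.02  0.84  1.31 -1.04  1.85  0.73] 0.14
  PICK th 15 yaw -120 j -1 [ 0.02  0.84  1.31 -1.04  1.85 -2.41] 0.14
  PICK th 15 yaw -30 j 1 [-0.32  0.47  2.43  3.36  1.07  1.52] 0.27
  PICK th 15 yaw -30 j -1 [-0.32  0.47  2.43  3.36  1.07 -1.63] 0.27
  PICK th 15 yaw 0 j 1 [-0.82  0.48  2.39  2.25  1.13  1.79] 0.31
  PICK th 15 yaw 0 j -1 [-0.82  0.48  2.39  2.25  1.13 -1.35] 0.31
  PICK th 15 yaw 30 j 1 [-0.98  0.56  2.06  1.49  1.31  2.11] 0.59
  PICK th 15 yaw 30 j -1 [-0.98  0.56  2.06  1.49  1.31 -1.03] 0.64
  PICK th 15 yaw 60 j 1 [-0.93  0.71  1.64  1.1   1.66  2.28] 0.42
  PICK th 15 yaw 60 j -1 [-0.93  0.71  1.64  1.1   1.66 -
[... 2391 characters left out ...]
j 1 [-0.36  0.21  2.07 -0.99  0.13 -0.48] 0.02
  PICK th 45 yaw -30 j -1 [-0.36  0.21  2.07 -0.99  0.13  2.67] 0.02
  PICK th 45 yaw 0 j -1 [-0.66  0.23  2.05  1.19  0.49 -0.08] 0.38
  PICK th 45 yaw 30 j -1 [-0.81  0.35  1.86  0.97  0.98 -0.35] 0.84
  PICK th 45 yaw 60 j 1 [-0.8   0.51  1.57  0.76  1.4   2.59] 0.11
  PICK th 45 yaw 60 j -1 [-0.8   0.51  1.57  0.76  1.4  -0.55] 1.13
  PICK th 45 yaw 90 j 1 [-0.72  0.67  1.26  0.57  1.76  2.38] 0.32
  PICK th 45 yaw 90 j -1 [-0.72  0.67  1.26  0.57  1.76 -0.77] 0.95
  PICK th 45 yaw 120 j 1 [-0.59  0.8   0.98  0.36  2.06  2.08] 0.62
  PICK th 45 yaw 120 j -1 [-0.59  0.8   0.98  0.36  2.06 -1.06] 0.65
real	1m12.156s
user	1m12.585s
sys	0m0.127s
```

```bash
cat > tr.py <<'E'
from kin import *
Z=np.array([0,0,1.]);leg=np.array([.6215,-.2045]);h=.08
t=np.radians(30);a=np.array([0,1.,0]);xp=np.cos(t)*a-np.sin(t)*Z;Rp=Rt(xp,-np.cross(Z,a))
G=np.r_[leg,.11+h]-.155*xp
g=np.array([np.cos(np.radians(86.8)),np.sin(np.radians(86.8)),0]);seat=np.array([.499,.223,.06])
xl=-np.sin(t)*g-np.cos(t)*Z;Rl=Rt(xl,-np.cross(Z,g));PL=seat+g*h-.155*xl
def trace(p0,R0,p1,R1,n,q):
    w=(R0.inv()*R1).as_rotvec();print('seg total deg',np.degrees(np.linalg.norm(w)).round(1),'mm',1e3*np.linalg.norm(p1-p0),np.degrees(w).round(1))
    for i in range(1,n+1):
        R=R0*Ro.from_rotvec(w*i/n);p=p0+(p1-p0)*i/n;q1,e=ik(p,R,q)
        print(i,'dq',np.abs(q1-q).max().round(2),'q',q1.round(2),'mar',margin(q1).round(2),'tip',(p+.173*R.as_matrix()[:,0]).round(3),'' if e<1e-4 else 'ERR %g'%e);q=q1
    return q
E
python3 - <<'E'
from tr import *
s=manip.get_state();p,R=pose(s);q=s['qpos']
print('G',G,'PL',PL)
pre=G-.12*xp
w=(R.inv()*Rp).as_rotvec();Rm=R*Ro.from_rotvec(w*.5);m=np.array([.48,-.12,.5])
q=trace(p,R,m,Rm,9,q);q=trace(m,Rm,pre,Rp,9,q);q=trace(pre,Rp,G,Rp,4,q)
up=G+[0,0,.2];q=trace(G,Rp,up,Rp,5,q)
q=trace(up,Rp,PL+[0,0,.15],Rl,14,q);q=trace(PL+[0,0,.15],Rl,PL,Rl,4,q)
E
```

```text
G [ 0.6215     -0.33873394  0.2675    ] PL [0.50779189 0.38025442 0.19423394]
seg total deg 54.8 mm 405.55412962754485 [30.8 38.9 23.3]
1 dq 0.12 q [ 0.53  0.09  1.63 -0.36  1.55 -0.63] mar 0.82 tip [0.393 0.162 0.305] 
2 dq 0.13 q [ 0.4   0.06  1.64 -0.28  1.53 -0.7 ] mar 0.81 tip [0.397 0.131 0.305] 
3 dq 0.14 q [ 0.26  0.04  1.63 -0.21  1.54 -0.78] mar 0.79 tip [0.402 0.101 0.306] 
4 dq 0.14 q [ 0.12  0.04  1.62 -0.13  1.55 -0.86] mar 0.79 tip [0.407 0.071 0.308] 
5 dq 0.13 q [-0.01  0.05  1.6  -0.06  1.59 -0.94] mar 0.8 tip [0.413 0.042 0.311] 
6 dq 0.13 q [-0.14  0.07  1.57  0.    1.63 -1.  ] mar 0.82 tip [0.421 0.013 0.316] 
7 dq 0.12 q [-0.25  0.1   1.53  0.07  1.68 -1.05] mar 0.85 tip [ 0.429 -0.016  0.321] 
8 dq 0.1 q [-0.36  0.14  1.47  0.12  1.75 -1.08] mar 0.89 tip [ 0.439 -0.044  0.328] 
9 dq 0.09 q [-0.45  0.19  1.41  0.18  1.82 -1.1 ] mar 0.89 tip [ 0.449 -0.073  0.336] 
seg total deg 54.8 mm 392.2831001214325 [30.8 38.9 23.3]
1 dq 0.07 q [-0.52  0.25  1.39  0.23  1.84 -1.1 ] mar 0.87 tip [ 0.464 -0.094  0.322] 
2 dq 0.06 q [-0.58  0.32  1.36  0.28  1.87 -1.08] mar 0.8
[... 2416 characters left out ...]
 [ 0.34  0.33  1.52 -0.17  1.37  0.42] mar 1.01 tip [0.529 0.194 0.201] 
12 dq 0.13 q [ 0.45  0.38  1.48 -0.26  1.44  0.56] mar 0.92 tip [0.521 0.227 0.197] 
13 dq 0.11 q [ 0.56  0.44  1.42 -0.33  1.53  0.66] mar 0.85 tip [0.512 0.26  0.194] 
14 dq 0.11 q [ 0.65  0.51  1.34 -0.39  1.64  0.75] mar 0.79 tip [0.503 0.294 0.194] 
seg total deg 0.0 mm 150.0 [0. 0. 0.]
1 dq 0.07 q [ 0.65  0.54  1.39 -0.39  1.57  0.78] mar 0.79 tip [0.503 0.294 0.157] 
2 dq 0.07 q [ 0.65  0.57  1.44 -0.39  1.5   0.81] mar 0.79 tip [0.503 0.294 0.119] 
3 dq 0.07 q [ 0.65  0.6   1.47 -0.4   1.43  0.83] mar 0.78 tip [0.503 0.294 0.082] 
4 dq 0.07 q [ 0.65  0.64  1.51 -0.4   1.37  0.86] mar 0.78 tip [0.503 0.294 0.044]
```

Run:
```python
from tr import *
s=manip.get_state();p,R=pose(s);q=s['qpos'];print(s['clock'])
pre=G-.12*xp
w=(R.inv()*Rp).as_rotvec();Rm=R*Ro.from_rotvec(w*.5);m=np.array([.46,-.22,.5])
q=trace(p,R,m,Rm,12,q);q=trace(m,Rm,pre,Rp,7,q)
plan(m,Rm,12)
```

```text
0.9
seg total deg 54.8 mm 497.79881251290163 [30.8 38.9 23.3]
1 dq 0.11 q [ 0.55  0.08  1.64 -0.38  1.54 -0.62] mar 0.8 tip [0.39  0.162 0.305] 
2 dq 0.11 q [ 0.43  0.05  1.66 -0.32  1.53 -0.69] mar 0.8 tip [0.391 0.13  0.305] 
3 dq 0.12 q [ 0.31  0.03  1.66 -0.27  1.52 -0.77] mar 0.78 tip [0.393 0.098 0.305] 
4 dq 0.13 q [ 0.19  0.01  1.67 -0.21  1.52 -0.85] mar 0.76 tip [0.395 0.067 0.306] 
5 dq 0.13 q [ 0.06  0.01  1.66 -0.16  1.53 -0.93] mar 0.76 tip [0.397 0.037 0.307] 
6 dq 0.12 q [-0.06  0.02  1.64 -0.11  1.55 -1.01] mar 0.77 tip [0.4   0.006 0.309] 
7 dq 0.12 q [-0.18  0.03  1.62 -0.06  1.59 -1.09] mar 0.78 tip [ 0.404 -0.024  0.312] 
8 dq 0.11 q [-0.29  0.06  1.58 -0.01  1.63 -1.15] mar 0.81 tip [ 0.408 -0.054  0.316] 
9 dq 0.1 q [-0.39  0.09  1.54  0.02  1.68 -1.2 ] mar 0.84 tip [ 0.412 -0.084  0.32 ] 
10 dq 0.09 q [-0.48  0.13  1.49  0.06  1.73 -1.24] mar 0.88 tip [ 0.417 -0.113  0.325] 
11 dq 0.08 q [-0.56  0.17  1.43  0.09  1.79 -1.26] mar 0.92 tip [ 0.423 -0.143  0.33 ] 
12 dq 0.07 q [-0.63  0.22  1.37  0.12  1.86 -1.28] mar 0.85 tip [ 0.429 -0.173  0.336] 
seg total de
[... 655 characters left out ...]
rn/row deg [2.57 3.24 1.94] step mm 41.48323437607514
 dp [0.0152, -0.0339, 0.0185] turn [2.57, 3.24, 1.94]
 dp [0.0129, -0.0335, 0.0208] turn [2.57, 3.24, 1.94]
 dp [0.0106, -0.0329, 0.0229] turn [2.57, 3.24, 1.94]
 dp [0.0081, -0.0321, 0.0249] turn [2.57, 3.24, 1.94]
 dp [0.0056, -0.0312, 0.0267] turn [2.57, 3.24, 1.94]
 dp [0.003, -0.0301, 0.0284] turn [2.57, 3.24, 1.94]
 dp [0.0003, -0.0289, 0.0298] turn [2.57, 3.24, 1.94]
 dp [-0.0023, -0.0275, 0.031] turn [2.57, 3.24, 1.94]
 dp [-0.005, -0.026, 0.032] turn [2.57, 3.24, 1.94]
 dp [-0.0077, -0.0243, 0.0327] turn [2.57, 3.24, 1.94]
 dp [-0.0104, -0.0225, 0.0333] turn [2.57, 3.24, 1.94]
 dp [-0.013, -0.0206, 0.0336] turn [2.57, 3.24, 1.94]
```

Request:
{"op": "arm_command", "data": {"targets": [{"dp":[0.015,-0.034,0.0185],"turn":[2.57,3.24,1.94],"grip":1},{"dp":[0.013,-0.0335,0.021],"turn":[2.57,3.24,1.94],"grip":1},{"dp":[0.0105,-0.033,0.023],"turn":[2.57,3.24,1.94],"grip":1},{"dp":[0.008,-0.032,0.025],"turn":[2.57,3.24,1.94],"grip":1},{"dp":[0.0055,-0.031,0.0265],"turn":[2.57,3.24,1.94],"grip":1},{"dp":[0.003,-0.03,0.0285],"turn":[2.57,3.24,1.94],"grip":1},{"dp":[0,-0.029,0.03],"turn":[2.57,3.24,1.94],"grip":1},{"dp":[-0.0025,-0.0275,0.031],"turn":[2.57,3.24,1.94],"grip":1}]}}

```text
clock: 1.7
position: [0.4283, -0.0563, 0.4849]
ee_rot: [0.616, 0.239, 0.707, -0.251]
contact_force: [0.3, 0.3, 0.7]
width: 0.0856
```

Request:
{"op": "arm_command", "data": {"targets": [{"dp":[-0.005,-0.026,0.032],"turn":[2.57,3.24,1.94],"grip":1},{"dp":[-0.0075,-0.0245,0.0325],"turn":[2.57,3.24,1.94],"grip":1},{"dp":[-0.0105,-0.0225,0.0335],"turn":[2.57,3.24,1.94],"grip":1},{"dp":[-0.013,-0.0205,0.0335],"turn":[2.57,3.24,1.94],"grip":1},{"dp":[0,0,0],"turn":[0,0,0],"grip":1}]}}

```text
clock: 2.2
position: [0.4614, -0.2226, 0.4948]
ee_rot: [0.524, 0.368, 0.728, -0.245]
contact_force: [0.2, 0.2, -0.7]
width: 0.0853
```

Run:
```python
from tr import *
s=log();p,R=pose(s);q=s['qpos'];print(s['clock'],p,fk(q,P0)[0])
pre=G-.12*xp
q=trace(p,R,pre,Rp,8,q);plan(pre,Rp,8)
```

```text
2.2 [ 0.46141829 -0.22259363  0.49479789] [ 0.46141601 -0.22259465  0.49479911]
seg total deg 54.4 mm 319.4411004944667 [30.5 38.6 23.2]
1 dq 0.07 q [-0.67  0.3   1.34  0.19  1.89 -1.23] mar 0.82 tip [ 0.449 -0.186  0.317] 
2 dq 0.07 q [-0.71  0.38  1.29  0.25  1.92 -1.18] mar 0.79 tip [ 0.47  -0.198  0.303] 
3 dq 0.07 q [-0.74  0.45  1.25  0.32  1.96 -1.13] mar 0.75 tip [ 0.492 -0.211  0.29 ] 
4 dq 0.08 q [-0.77  0.53  1.19  0.39  2.   -1.06] mar 0.71 tip [ 0.515 -0.225  0.279] 
5 dq 0.08 q [-0.79  0.6   1.14  0.47  2.04 -0.98] mar 0.67 tip [ 0.54  -0.239  0.268] 
6 dq 0.09 q [-0.81  0.68  1.07  0.55  2.08 -0.9 ] mar 0.63 tip [ 0.566 -0.256  0.258] 
7 dq 0.1 q [-0.84  0.75  1.    0.65  2.12 -0.8 ] mar 0.59 tip [ 0.593 -0.273  0.249] 
8 dq 0.11 q [-0.85  0.83  0.93  0.75  2.15 -0.69] mar 0.56 tip [ 0.622 -0.293  0.241] 
turn/row deg [3.82 4.82 2.9 ] step mm 39.93013756180834
 dp [0.0084, -0.0015, 0.039] turn [3.82, 4.82, 2.9]
 dp [0.0051, 0.0008, 0.0396] turn [3.82, 4.82, 2.9]
 dp [0.0018, 0.0032, 0.0398] turn [3.82, 4.82, 2.9]
 dp [-0.0013, 0.0059, 0.0395] turn [3.82, 4.82, 2.9]
 dp [-0.0042, 0.0086, 0.0388] turn [3.82, 4.82, 2.9]
 dp [-0.0069, 0.0114, 0.0376] turn [3.82, 4.82, 2.9]
 dp [-0.0094, 0.0143, 0.0361] turn [3.82, 4.82, 2.9]
 dp [-0.0115, 0.0172, 0.0342] turn [3.82, 4.82, 2.9]
```

Request:
{"op": "arm_command", "data": {"targets": [{"dp":[0.0085,-0.0015,0.039],"turn":[3.82,4.82,2.9],"grip":1},{"dp":[0.005,0.001,0.0395],"turn":[3.82,4.82,2.9],"grip":1},{"dp":[0.002,0.003,0.04],"turn":[3.82,4.82,2.9],"grip":1},{"dp":[-0.0015,0.006,0.0395],"turn":[3.82,4.82,2.9],"grip":1},{"dp":[-0.004,0.0085,0.039],"turn":[3.82,4.82,2.9],"grip":1},{"dp":[-0.007,0.0115,0.0375],"turn":[3.82,4.82,2.9],"grip":1},{"dp":[-0.0095,0.0145,0.036],"turn":[3.82,4.82,2.9],"grip":1},{"dp":[-0.0115,0.017,0.034],"turn":[3.82,4.82,2.9],"grip":1}]}}

```text
clock: 3.0
position: [0.6233, -0.4367, 0.3287]
ee_rot: [0.182, 0.682, 0.685, -0.182]
contact_force: [0.1, 0.1, 0.6]
width: 0.0854
```

Request:
{"op": "arm_command", "data": {"targets": [{"dp":[0,0,0],"turn":[0,0,0],"grip":1},{"dp":[0,0,0],"turn":[0,0,0],"grip":1}]}}

```text
clock: 3.2
position: [0.6223, -0.4365, 0.3274]
ee_rot: [0.182, 0.68, 0.686, -0.182]
contact_force: [0.2, 0.6, -0.4]
width: 0.0852
```

Run:
```python
from tr import *
cv2.imwrite("pics/side1.png",manip.get_image("side")[:,:,::-1])
s=log();p,R=pose(s);q=s['qpos'];print(s['clock'],p,R.as_matrix().round(3))
print("err to pre in tool",R.inv().apply(G-.12*xp-p),"to G",R.inv().apply(G-p),np.degrees((R.inv()*Rp).as_rotvec()))
```

```text
3.25 [ 0.62216996 -0.43573509  0.33009944] [[-0.007  1.     0.005]
 [ 0.866  0.009 -0.5  ]
 [-0.5    0.001 -0.866]]
err to pre in tool [-0.00468844 -0.0007309   0.00570991] to G [1.15308658e-01 1.03712291e-04 5.68017162e-03] [0.28402795 0.0151845  0.39846627]
```

View pics/side1.png

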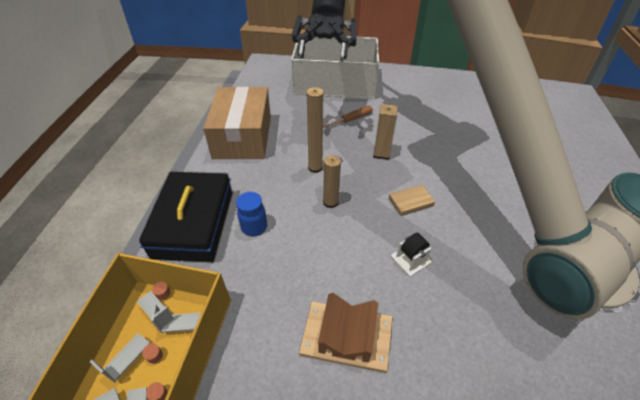

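Request:
{"op": "arm_command", "data": {"targets": [{"dp":[0.03,0,0.002],"turn":[0.28,0,0.4],"grip":1},{"dp":[0.03,0,0.002],"turn":[0,0,0],"grip":1},{"dp":[0.03,0,0.0015],"turn":[0,0,0],"grip":1},{"dp":[0.025,0,0],"turn":[0,0,0],"grip":1},{"dp":[0,0,0],"turn":[0,0,0],"grip":1}]}}

```text
clock: 3.75
position: [0.6216, -0.3352, 0.27]
ee_rot: [0.184, 0.682, 0.684, -0.183]
contact_force: [-0.3, 0.1, 0.5]
width: 0.0855
```

Run:
```python
from tr import *
cv2.imwrite("pics/side2.png",manip.get_image("side")[:,:,::-1]);crop("pics/side2.png","pics/side2c.png",250,40,410,220,3.3)
cv2.imwrite("pics/top2.png",manip.get_image("top")[:,:,::-1]);crop("pics/top2.png","pics/top2c.png",380,90,540,240,4)
s=log();p,R=pose(s);q=s['qpos'];print(s['clock'],p,s['contact_force'])
print("to G",R.inv().apply(G-p),np.degrees((R.inv()*Rp).as_rotvec()))
```

```text
3.85 [ 0.62200927 -0.33835221  0.27087916] [-0.41065072 -1.36994799 -0.00337897]
to G [ 0.00137022 -0.00052015  0.00311058] [ 0.16870104  0.21844123 -0.07163566]
```

View pics/side2c.png

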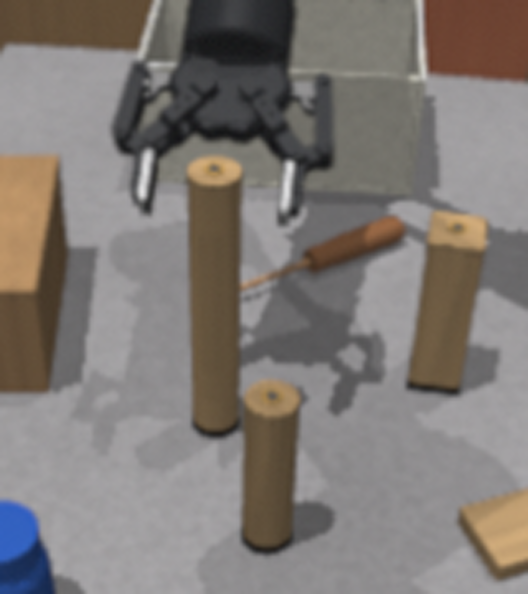

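View pics/top2c.png

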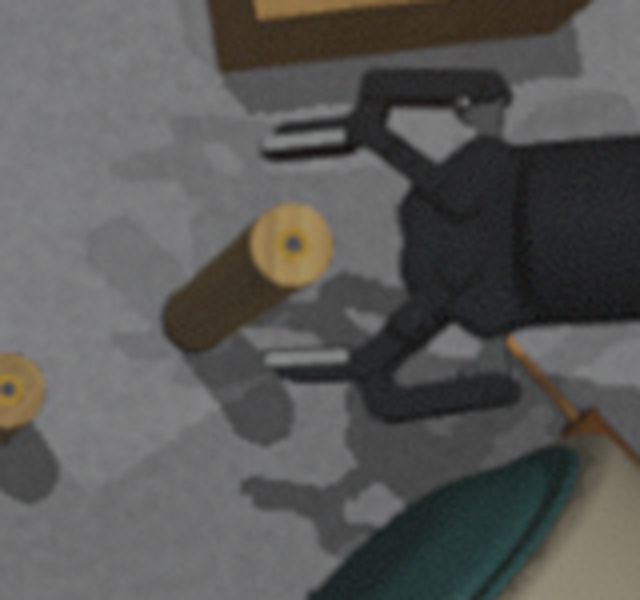

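Request:
{"op": "arm_command", "data": {"targets": [{"dp":[0,0,0.002],"turn":[0,0,0],"grip":0.2},{"dp":[0,0,0],"turn":[0,0,0],"grip":0},{"dp":[0,0,0],"turn":[0,0,0],"grip":-0.2},{"dp":[0,0,0],"turn":[0,0,0],"grip":-0.5},{"dp":[0,0,0],"turn":[0,0,0],"grip":-1},{"dp":[0,0,0],"turn":[0,0,0],"grip":-1},{"dp":[0,0,0],"turn":[0,0,0],"grip":-1}], "grip_force": 80}}

```text
clock: 4.55
position: [0.6219, -0.3412, 0.2662]
ee_rot: [0.183, 0.684, 0.682, -0.183]
contact_force: [-1.3, 0.2, 3.8]
width: 0.0339
```

Run:
```python
from tr import *
s=log();p,R=pose(s);q=s['qpos'];print(s['clock'],p,s['contact_force'],s['width'],R.inv().apply([0,0,.04]))
```

```text
4.55 [ 0.62191703 -0.3411726   0.26621957] [-1.33531548  0.15156793  3.75386788] 0.033894100847973736 [-2.00258259e-02  2.08751455e-05 -3.46260864e-02]
```

Gripped (width 34 mm). Lift straight up about 200 mm.

Request:
{"op": "arm_command", "data": {"targets": [{"dp":[-0.005,0,-0.0087],"turn":[0,0,0],"grip":-1},{"dp":[-0.012,0,-0.0208],"turn":[0,0,0],"grip":-1},{"dp":[-0.018,0,-0.0312],"turn":[0,0,0],"grip":-1},{"dp":[-0.02,0,-0.0346],"turn":[0,0,0],"grip":-1},{"dp":[-0.02,0,-0.0346],"turn":[0,0,0],"grip":-1},{"dp":[-0.018,0,-0.0312],"turn":[0,0,0],"grip":-1},{"dp":[-0.008,0,-0.0139],"turn":[0,0,0],"grip":-1},{"dp":[0,0,0],"turn":[0,0,0],"grip":-1}]}}

```text
clock: 5.35
position: [0.6217, -0.3403, 0.4712]
ee_rot: [0.186, 0.683, 0.682, -0.184]
contact_force: [0.3, 0.2, -2.1]
width: 0.0341
```

Run:
```python
from tr import *
cv2.imwrite("pics/side3.png",manip.get_image("side")[:,:,::-1])
s=log();p,R=pose(s);q=s['qpos'];print(s['clock'],p,s['contact_force'],s['width'])
W=PL+[0,0,.12]
q=trace(p,R,W,Rl,18,q);plan(W,Rl,18,p,R)
```

```text
5.4 [ 0.6218249  -0.3405243   0.46877686] [ 0.14409091 -0.07881484 -1.55134373] 0.03383732537420978
seg total deg 89.8 mm 745.9282885875679 [  3.3 -89.8   0.8]
1 dq 0.1 q [-0.73  0.58  1.06  0.78  2.09 -0.53] mar 0.62 tip [ 0.616 -0.159  0.36 ] 
2 dq 0.1 q [-0.68  0.53  1.15  0.71  1.99 -0.56] mar 0.72 tip [ 0.61  -0.128  0.34 ] 
3 dq 0.1 q [-0.63  0.47  1.24  0.64  1.89 -0.56] mar 0.82 tip [ 0.603 -0.098  0.32 ] 
4 dq 0.1 q [-0.57  0.42  1.31  0.59  1.79 -0.54] mar 0.92 tip [ 0.597 -0.07   0.302] 
5 dq 0.1 q [-0.51  0.38  1.38  0.53  1.69 -0.51] mar 1.02 tip [ 0.591 -0.041  0.284] 
6 dq 0.09 q [-0.44  0.34  1.44  0.47  1.59 -0.46] mar 1.09 tip [ 0.584 -0.014  0.267] 
7 dq 0.09 q [-0.36  0.31  1.49  0.41  1.51 -0.39] mar 1.06 tip [0.578 0.013 0.252] 
8 dq 0.09 q [-0.27  0.29  1.53  0.34  1.43 -0.31] mar 1.04 tip [0.571 0.039 0.237] 
9 dq 0.1 q [-0.17  0.27  1.56  0.26  1.37 -0.2 ] mar 1.02 tip [0.564 0.064 0.224] 
10 dq 0.12 q [-0.08  0.27  1.58  0.18  1.32 -0.09] mar 1.02 tip [0.558 0.09  0.213] 
11 dq 0.13 q [0.03 0.27 1.59 0.09 1.29 0.04] mar 1.02 tip [0.551 0.115 0.202] 
12 dq 0.
[... 944 characters left out ...]
278] turn [0.18, -4.99, 0.04]
 dp [0.0274, -0.007, -0.0303] turn [0.18, -4.99, 0.04]
 dp [0.0246, -0.0071, -0.0326] turn [0.18, -4.99, 0.04]
 dp [0.0217, -0.0073, -0.0345] turn [0.18, -4.99, 0.04]
 dp [0.0186, -0.0074, -0.0363] turn [0.18, -4.99, 0.04]
 dp [0.0154, -0.0075, -0.0377] turn [0.18, -4.99, 0.04]
 dp [0.012, -0.0077, -0.0389] turn [0.18, -4.99, 0.04]
 dp [0.0086, -0.0078, -0.0398] turn [0.18, -4.99, 0.04]
 dp [0.0051, -0.0079, -0.0404] turn [0.18, -4.99, 0.04]
 dp [0.0016, -0.0081, -0.0406] turn [0.18, -4.99, 0.04]
 dp [-0.002, -0.0082, -0.0406] turn [0.18, -4.99, 0.04]
 dp [-0.0055, -0.0083, -0.0402] turn [0.18, -4.99, 0.04]
 dp [-0.009, -0.0084, -0.0396] turn [0.18, -4.99, 0.04]
```

View pics/side3.png

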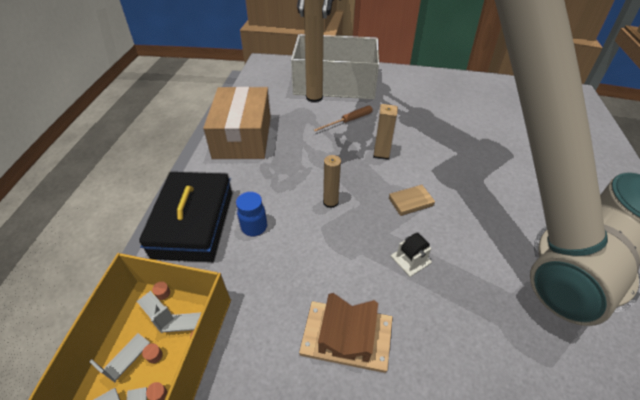

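Run:
```python
from tr import *
s=manip.get_state();p,R=pose(s);q=s['qpos']
W=PL+[0,0,.30];n=18
# foot trace
f=lambda p,R:p+R.apply([.155,0,0])+R.apply(d)
d=Rp.inv().apply([0,0,-.19])
w=(R.inv()*Rl).as_rotvec()
for i in range(0,n+1,2):
    Ri=R*Ro.from_rotvec(w*i/n);pi=p+(W-p)*i/n;print(i,'grip',(pi+Ri.apply([.155,0,0])).round(3),'foot',f(pi,Ri).round(3))
q=trace(p,R,W,Rl,n,q);plan(W,Rl,n,p,R)
```

```text
0 grip [ 0.622 -0.207  0.391] foot [ 0.622 -0.207  0.201]
2 grip [ 0.61  -0.142  0.372] foot [ 0.609 -0.176  0.185]
4 grip [ 0.597 -0.081  0.355] foot [ 0.595 -0.147  0.177]
6 grip [ 0.584 -0.023  0.343] foot [ 0.581 -0.118  0.179]
8 grip [0.571 0.033 0.334] foot [ 0.566 -0.09   0.189]
10 grip [0.558 0.087 0.33 ] foot [ 0.552 -0.059  0.208]
12 grip [0.544 0.14  0.331] foot [ 0.537 -0.025  0.236]
14 grip [0.531 0.193 0.336] foot [0.522 0.015 0.271]
16 grip [0.517 0.247 0.346] foot [0.508 0.06  0.313]
18 grip [0.503 0.303 0.36 ] foot [0.493 0.113 0.36 ]
seg total deg 89.8 mm 730.1873450875211 [  3.3 -89.8   0.8]
1 dq 0.09 q [-0.73  0.58  1.04  0.79  2.11 -0.52] mar 0.6 tip [ 0.616 -0.159  0.37 ] 
2 dq 0.09 q [-0.68  0.52  1.12  0.72  2.02 -0.53] mar 0.69 tip [ 0.61  -0.128  0.36 ] 
3 dq 0.08 q [-0.63  0.46  1.19  0.66  1.94 -0.52] mar 0.77 tip [ 0.603 -0.098  0.35 ] 
4 dq 0.08 q [-0.57  0.41  1.24  0.6   1.86 -0.49] mar 0.85 tip [ 0.597 -0.07   0.342] 
5 dq 0.08 q [-0.51  0.36  1.29  0.54  1.78 -0.45] mar 0.93 tip [ 0.591 -0.041  0.334] 
6 dq 0.07 q [-0.44  0.32  1.33  0.47  1.71 -0.4 
[... 1408 characters left out ...]
 turn [0.18, -4.99, 0.04]
 dp [0.0187, -0.0071, -0.0353] turn [0.18, -4.99, 0.04]
 dp [0.0156, -0.0072, -0.0368] turn [0.18, -4.99, 0.04]
 dp [0.0123, -0.0074, -0.0379] turn [0.18, -4.99, 0.04]
 dp [0.0089, -0.0075, -0.0388] turn [0.18, -4.99, 0.04]
 dp [0.0055, -0.0076, -0.0395] turn [0.18, -4.99, 0.04]
 dp [0.0021, -0.0078, -0.0398] turn [0.18, -4.99, 0.04]
 dp [-0.0014, -0.0079, -0.0398] turn [0.18, -4.99, 0.04]
 dp [-0.0048, -0.008, -0.0395] turn [0.18, -4.99, 0.04]
 dp [-0.0083, -0.0081, -0.0389] turn [0.18, -4.99, 0.04]
 dp [-0.0116, -0.0083, -0.038] turn [0.18, -4.99, 0.04]
 dp [-0.0149, -0.0084, -0.0368] turn [0.18, -4.99, 0.04]
 dp [-0.018, -0.0085, -0.0353] turn [0.18, -4.99, 0.04]
```

Request:
{"op": "arm_command", "data": {"targets": [{"dp":[0.034,-0.0065,-0.0215],"turn":[0.18,-4.99,0],"grip":-1},{"dp":[0.032,-0.0065,-0.0245],"turn":[0.18,-4.99,0],"grip":-1},{"dp":[0.0295,-0.0065,-0.027],"turn":[0.18,-4.99,0],"grip":-1},{"dp":[0.027,-0.0065,-0.0295],"turn":[0.18,-4.99,0.1],"grip":-1},{"dp":[0.0245,-0.007,-0.0315],"turn":[0.18,-4.99,0.1],"grip":-1},{"dp":[0.0215,-0.007,-0.0335],"turn":[0.18,-4.99,0],"grip":-1},{"dp":[0.0185,-0.007,-0.0355],"turn":[0.18,-4.99,0],"grip":-1},{"dp":[0.0155,-0.007,-0.037],"turn":[0.18,-4.99,0.1],"grip":-1}]}}

```text
clock: 6.2
position: [0.5704, -0.0188, 0.4791]
ee_rot: [0.397, 0.582, 0.575, -0.416]
contact_force: [-0.1, 0.6, -2.1]
width: 0.0341
```

Request:
{"op": "arm_command", "data": {"targets": [{"dp":[0.0125,-0.0075,-0.038],"turn":[0.18,-4.99,0],"grip":-1},{"dp":[0.009,-0.0075,-0.039],"turn":[0.18,-4.99,0.1],"grip":-1},{"dp":[0.0055,-0.0075,-0.0395],"turn":[0.18,-4.99,0],"grip":-1},{"dp":[0.002,-0.008,-0.04],"turn":[0.18,-4.99,0.1],"grip":-1},{"dp":[-0.0015,-0.008,-0.04],"turn":[0.18,-4.99,0],"grip":-1},{"dp":[-0.005,-0.008,-0.0395],"turn":[0.18,-4.99,0.1],"grip":-1},{"dp":[-0.0085,-0.008,-0.039],"turn":[0.18,-4.99,0],"grip":-1},{"dp":[-0.0115,-0.0085,-0.038],"turn":[0.18,-4.99,0.1],"grip":-1}]}}

```text
clock: 7.0
position: [0.5189, 0.3029, 0.4916]
ee_rot: [-0.565, -0.412, -0.397, 0.595]
contact_force: [0.6, -1.3, -1.5]
width: 0.0338
```

Request:
{"op": "arm_command", "data": {"targets": [{"dp":[-0.015,-0.0085,-0.037],"turn":[0.18,-4.99,0],"grip":-1},{"dp":[-0.018,-0.0085,-0.0355],"turn":[0.18,-4.99,0],"grip":-1},{"dp":[0,0,0],"turn":[0,0,0],"grip":-1},{"dp":[0,0,0],"turn":[0,0,0],"grip":-1}]}}

```text
clock: 7.4
position: [0.5065, 0.3831, 0.4936]
ee_rot: [-0.596, -0.36, -0.346, 0.629]
contact_force: [0.3, -0.9, -2.3]
width: 0.0338
```

Run:
```python
from tr import *
cv2.imwrite("pics/side4.png",manip.get_image("side")[:,:,::-1])
cv2.imwrite("pics/top4.png",manip.get_image("top")[:,:,::-1])
s=log();p,R=pose(s);q=s['qpos'];print(s['clock'],p,s['contact_force'],s['width'])
W=PL+[0,0,.30]
print((W-p),np.degrees((R.inv()*Rl).as_rotvec()))
```

```text
7.5 [0.50683146 0.38084114 0.49547302] [ 0.65635556 -0.55980732 -1.20431798] 0.03383947408483799
[ 0.00096043 -0.00058672 -0.00123908] [ 0.19320519 -0.01047811  0.14315066]
```

View pics/side4.png

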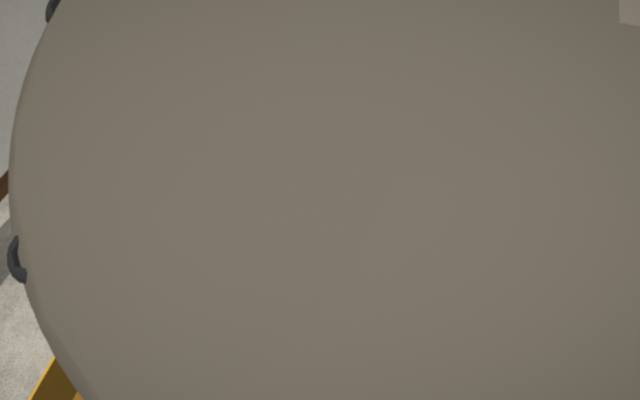

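View pics/top4.png

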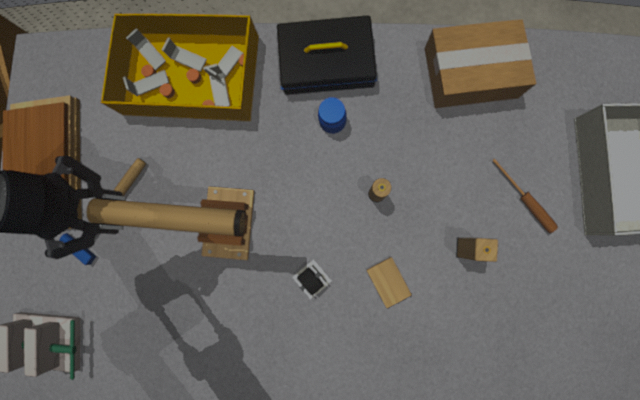

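Run:
```python
from tr import *
s=manip.get_state();p,R=pose(s)
d=Rp.inv().apply([0,0,-1.])
gr=p+R.apply([.155,0,0]);D=R.apply(d);print('grip',gr,'D',D.round(3))
side=np.cross(D,[0,0,1]);side/=np.linalg.norm(side)
for k in(.19,.18,0,-.03): print(k,proj("top",[gr+k*D+.018*side,gr+k*D,gr+k*D-.018*side]).round(1).tolist())
crop("pics/top4.png","pics/top4c.png",70,170,270,270,4)
```

```text
grip [0.50211994 0.30350779 0.36122566] D [-0.054 -0.999 -0.   ]
0.19 [[240.1, 236.0], [241.3, 222.7], [242.4, 209.4]]
0.18 [[232.8, 235.4], [234.0, 222.1], [235.2, 208.8]]
0 [[108.2, 224.6], [109.5, 211.8], [110.8, 199.0]]
-0.03 [[88.8, 222.8], [90.1, 210.1], [91.5, 197.5]]
```

View pics/top4c.png

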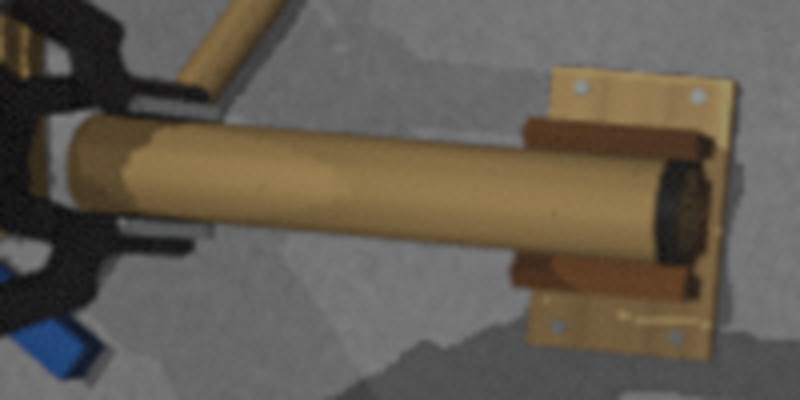

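Run:
```python
from tr import *
s=manip.get_state();p,R=pose(s)
print(R.inv().apply(PL+[0,0,.02]-p), R.inv().apply([0,0,-1]))
trace(p,R,PL,Rl,8,s['qpos'])
```

```text
[ 0.24384809  0.00207344 -0.14010889] [ 0.86611202  0.00384959 -0.49983512]
seg total deg 0.2 mm 301.2411871680265 [ 0.2 -0.   0.1]
1 dq 0.08 q [ 0.65  0.46  1.16 -0.41  1.86  0.65] mar 0.77 tip [0.502 0.294 0.308] 
2 dq 0.08 q [ 0.65  0.47  1.22 -0.4   1.79  0.68] mar 0.78 tip [0.502 0.294 0.27 ] 
3 dq 0.07 q [ 0.65  0.49  1.29 -0.39  1.71  0.72] mar 0.79 tip [0.502 0.294 0.233] 
4 dq 0.07 q [ 0.65  0.51  1.34 -0.39  1.64  0.75] mar 0.79 tip [0.502 0.294 0.195] 
5 dq 0.07 q [ 0.65  0.54  1.39 -0.39  1.57  0.78] mar 0.79 tip [0.502 0.294 0.157] 
6 dq 0.07 q [ 0.65  0.57  1.44 -0.39  1.5   0.8 ] mar 0.79 tip [0.503 0.294 0.12 ] 
7 dq 0.07 q [ 0.65  0.6   1.47 -0.39  1.43  0.83] mar 0.79 tip [0.503 0.294 0.082] 
8 dq 0.07 q [ 0.65  0.64  1.51 -0.4   1.37  0.86] mar 0.78 tip [0.503 0.294 0.044]
```

Request:
{"op": "arm_command", "data": {"targets": [{"dp":[0.03,0.0003,-0.0175],"turn":[0.2,0,0.14],"grip":-1},{"dp":[0.034,0.0003,-0.0195],"turn":[0,0,0],"grip":-1},{"dp":[0.034,0.0003,-0.0195],"turn":[0,0,0],"grip":-1},{"dp":[0.034,0.0003,-0.0195],"turn":[0,0,0],"grip":-1},{"dp":[0.034,0.0003,-0.0195],"turn":[0,0,0],"grip":-1},{"dp":[0.034,0.0003,-0.0195],"turn":[0,0,0],"grip":-1},{"dp":[0.025,0.0002,-0.0145],"turn":[0,0,0],"grip":-1},{"dp":[0.01,0,-0.0055],"turn":[0,0,0],"grip":-1}]}}

```text
clock: 8.3
position: [0.5087, 0.3788, 0.223]
ee_rot: [-0.594, -0.363, -0.344, 0.63]
contact_force: [-0.4, -0.1, -1.6]
width: 0.034
```

Request:
{"op": "arm_command", "data": {"targets": [{"dp":[0,0,0],"turn":[0,0,0],"grip":-1},{"dp":[0,0,0],"turn":[0,0,0],"grip":-1}]}}

```text
clock: 8.5
position: [0.5098, 0.3807, 0.2272]
ee_rot: [-0.595, -0.365, -0.343, 0.628]
contact_force: [-0.8, -0.4, -0.2]
width: 0.0341
```

Run:
```python
from tr import *
cv2.imwrite("pics/side5.png",manip.get_image("side")[:,:,::-1])
cv2.imwrite("pics/top5.png",manip.get_image("top")[:,:,::-1]);crop("pics/top5.png","pics/top5c.png",90,160,290,270,4)
s=log();p,R=pose(s);print(s['clock'],p,s['contact_force'],s['width'])
print(PL-p,'tool',R.inv().apply(PL-p),np.degrees((R.inv()*Rl).as_rotvec()))
```

```text
8.6 [0.50967667 0.38127772 0.22778529] [ 0.13554494 -0.10190632 -1.35710898] 0.034170761088716084
[-0.00188478 -0.0010233  -0.03355135] tool [ 0.02967155 -0.001989   -0.01568234] [-0.14897978 -0.21731673 -0.23839942]
```

View pics/side5.png

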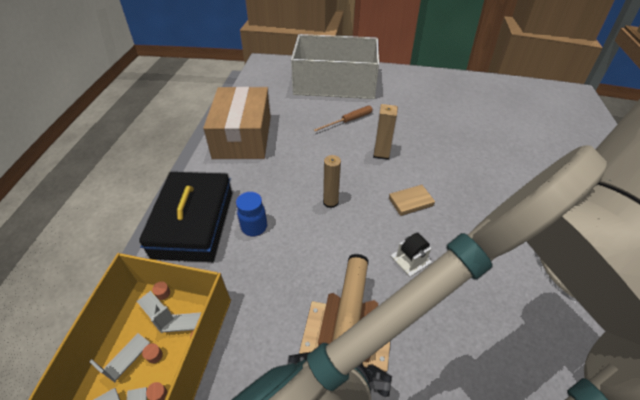

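View pics/top5c.png

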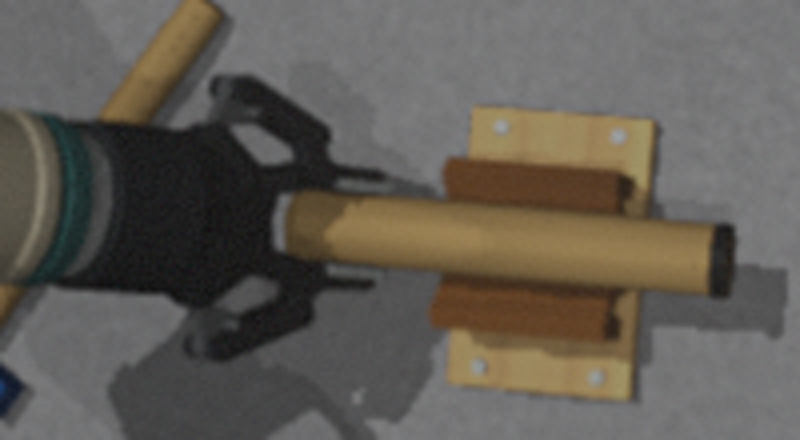

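Run:
```python
from tr import *
u=lambda x,y:((x+.5)/4-.5+90,(y+.5)/4-.5+160)
for n,x,y,z in[("upper rim L",446,162,.07),("upper rim R",617,172,.07),("lower rim L",433,322,.07),("lower rim R",605,335,.07),("foot end top",714,260,.112),("foot face c",726,262,.094),("top end",288,222,.1)]:
    print(n,atz("top",*u(x,y),z).round(4))
s=manip.get_state();p,R=pose(s);d=Rp.inv().apply([0,0,-1.]);gr=p+R.apply([.155,0,0]);D=R.apply(d)
print('pred mid',gr+.08*D,'foot',gr+.19*D,'top',gr-.03*D)
```

```text
upper rim L [0.5422 0.2632 0.07  ]
upper rim R [0.5389 0.1751 0.07  ]
lower rim L [0.4615 0.2665 0.07  ]
lower rim R [0.4575 0.1783 0.07  ]
foot end top [0.4952 0.1178 0.112 ]
foot face c [0.4948 0.1149 0.094 ]
top end [0.5088 0.3327 0.1   ]
pred mid [0.501545   0.22449739 0.09295648] foot [0.49538687 0.1146707  0.09253922] top [0.50770312 0.33432409 0.09337375]
```

Request:
{"op": "arm_command", "data": {"targets": [{"dp":[0.009,-0.0006,-0.0048],"turn":[-0.15,-0.2,-0.24],"grip":-1},{"dp":[0.009,-0.0006,-0.0048],"turn":[0,0,0],"grip":-1},{"dp":[0.007,-0.0006,-0.0037],"turn":[0,0,0],"grip":-1},{"dp":[0,0,0],"turn":[0,0,0],"grip":-1},{"dp":[0,0,0],"turn":[0,0,0],"grip":-1}]}}

```text
clock: 9.1
position: [0.5076, 0.3805, 0.198]
ee_rot: [-0.596, -0.362, -0.343, 0.629]
contact_force: [1.5, 1.4, 5.2]
width: 0.0334
```

Run:
```python
from tr import *
for i in range(1):
    s=log();p,R=pose(s);print(s['clock'],p,s['contact_force'],s['moment'],s['width'])
    print(PL-p,'tool',R.inv().apply(PL-p),np.degrees((R.inv()*Rl).as_rotvec()))
```

```text
9.1 [0.50758151 0.38051376 0.19796578] [1.51112356 1.39461249 5.23128364] [-0.14545833 -0.20443054  0.14360687] 0.03336673085135076
[ 0.00021038 -0.00025934 -0.00373184] tool [ 0.00335062  0.00022736 -0.00166126] [ 0.1193142   0.16884476 -0.01050635]
```

Request:
{"op": "arm_command", "data": {"targets": [{"dp":[0.0015,0,-0.001],"turn":[0,0,0],"grip":-1},{"dp":[0,0,0],"turn":[0,0,0],"grip":-1}]}}

```text
clock: 9.3
position: [0.5076, 0.3807, 0.1975]
ee_rot: [-0.596, -0.362, -0.343, 0.629]
contact_force: [0.4, 2.3, 10.6]
width: 0.0337
```

Run:
```python
from tr import *
cv2.imwrite("pics/side6.png",manip.get_image("side")[:,:,::-1]);crop("pics/side6.png","pics/side6c.png",280,240,420,400,4)
cv2.imwrite("pics/top6.png",manip.get_image("top")[:,:,::-1]);crop("pics/top6.png","pics/top6c.png",90,160,290,270,4)
s=log();p,R=pose(s);print(s['clock'],p,s['contact_force'],s['moment'],s['width'])
print(PL-p,'tool',R.inv().apply(PL-p),np.degrees((R.inv()*Rl).as_rotvec()))
```

```text
9.4 [0.50754737 0.38065652 0.19750076] [ 0.52437294  2.83366814 10.14334526] [-0.57910504 -0.05430746  0.04862009] 0.033571486467902124
[ 0.00024451 -0.0004021  -0.00326682] tool [ 0.00301905  0.00026655 -0.00130686] [ 0.07810508  0.18348036 -0.03420694]
```

View pics/side6c.png

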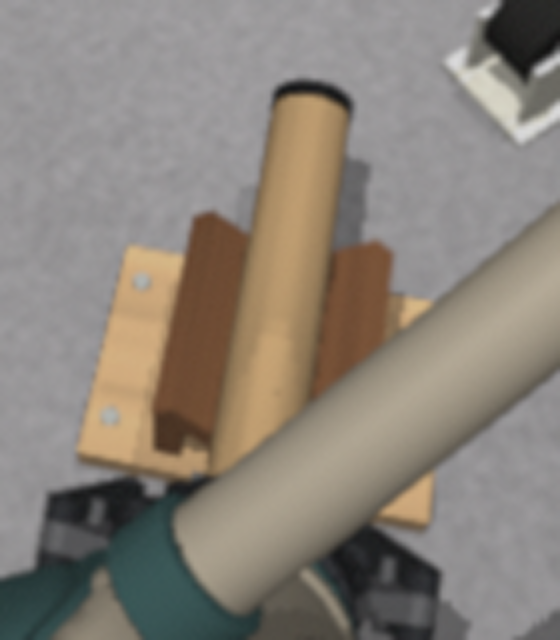

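View pics/top6c.png

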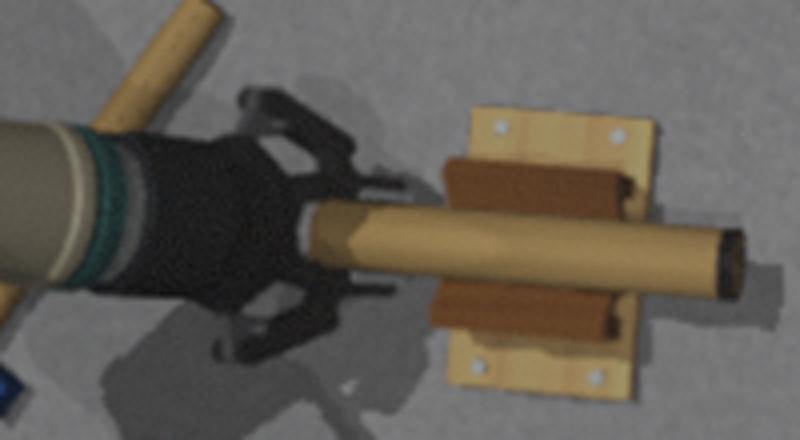

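Request:
{"op": "arm_command", "data": {"targets": [{"dp":[-0.001,0,0.0005],"turn":[0,0,0],"grip":-1},{"dp":[0,0,0],"turn":[0,0,0],"grip":-0.15},{"dp":[0,0,0],"turn":[0,0,0],"grip":0},{"dp":[0,0,0],"turn":[0,0,0],"grip":0.3},{"dp":[0,0,0],"turn":[0,0,0],"grip":0.6},{"dp":[0,0,0],"turn":[0,0,0],"grip":0.6},{"dp":[0,0,0],"turn":[0,0,0],"grip":0.6}], "grip_force": 20}}

```text
clock: 10.1
position: [0.507, 0.3805, 0.1964]
ee_rot: [-0.595, -0.361, -0.344, 0.63]
contact_force: [0.1, 0.0, -0.3]
width: 0.0683
```

Run:
```python
from tr import *
cv2.imwrite("pics/top7.png",manip.get_image("top")[:,:,::-1]);crop("pics/top7.png","pics/top7c.png",90,160,290,270,4)
s=log();p,R=pose(s);print(s['clock'],p,s['contact_force'],s['moment'],s['width'])
trace(p,R,p-.25*R.as_matrix()[:,0],R,7,s['qpos'])
```

```text
10.15 [0.50703256 0.38050944 0.19645274] [-0.6687371   1.10594243  0.72200991] [ 0.22048662 -0.07221205 -0.02385061] 0.06823682059282446
seg total deg 0.0 mm 250.00000000000006 [0. 0. 0.]
1 dq 0.08 q [ 0.67  0.63  1.44 -0.39  1.45  0.84] mar 0.79 tip [0.503 0.312 0.078] 
2 dq 0.08 q [ 0.69  0.62  1.38 -0.38  1.53  0.83] mar 0.8 tip [0.504 0.33  0.109] 
3 dq 0.08 q [ 0.7   0.61  1.31 -0.37  1.61  0.82] mar 0.81 tip [0.505 0.348 0.139] 
4 dq 0.08 q [ 0.72  0.61  1.23 -0.37  1.69  0.8 ] mar 0.81 tip [0.506 0.365 0.17 ] 
5 dq 0.08 q [ 0.74  0.61  1.14 -0.36  1.77  0.79] mar 0.82 tip [0.507 0.383 0.201] 
6 dq 0.09 q [ 0.75  0.62  1.05 -0.37  1.85  0.78] mar 0.81 tip [0.508 0.401 0.232] 
7 dq 0.1 q [ 0.77  0.63  0.95 -0.37  1.94  0.76] mar 0.73 tip [0.509 0.419 0.263]
```

View pics/top7c.png

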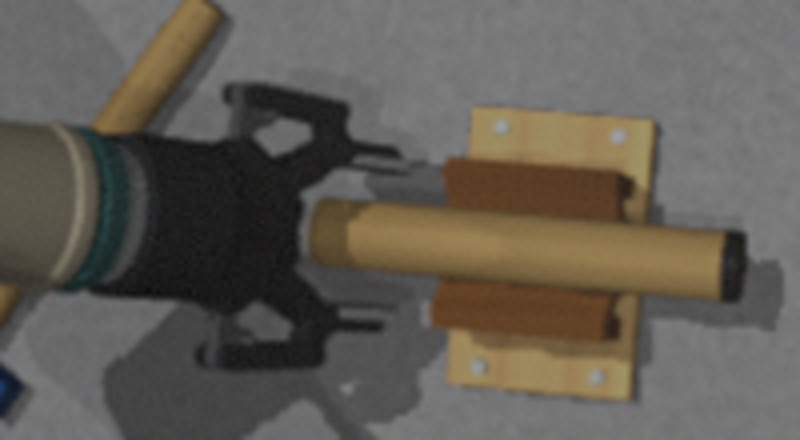

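Released; the leg stays in the groove, the fingers clear of it (pads about 30 px off either side). Retreat along the tool axis.

Request:
{"op": "arm_command", "data": {"targets": [{"dp":[-0.015,0,0],"turn":[0,0,0],"grip":0.6},{"dp":[-0.03,0,0],"turn":[0,0,0],"grip":0.6},{"dp":[-0.035,0,0],"turn":[0,0,0],"grip":0.6},{"dp":[-0.035,0,0],"turn":[0,0,0],"grip":0.6},{"dp":[-0.035,0,0],"turn":[0,0,0],"grip":0.6},{"dp":[-0.03,0,0],"turn":[0,0,0],"grip":0.6},{"dp":[0,0,0],"turn":[0,0,0],"grip":0.6},{"dp":[0,0,0],"turn":[0,0,0],"grip":0.6}]}}

```text
clock: 10.95
position: [0.5124, 0.4707, 0.3521]
ee_rot: [-0.595, -0.362, -0.344, 0.63]
contact_force: [0.0, 0.1, -0.8]
width: 0.0686
```

Run:
```python
from tr import *
cv2.imwrite("pics/top8.png",manip.get_image("top")[:,:,::-1]);crop("pics/top8.png","pics/top8c.png",90,160,290,270,4)
cv2.imwrite("pics/side8.png",manip.get_image("side")[:,:,::-1])
s=log();print(s['clock'],s['position'],s['contact_force'],s['qd'].round(3))
```

```text
11.05 [0.5122912  0.46997268 0.35066313] [-0.13406497 -0.04289538 -0.43757573] [-0.005  0.004  0.007 -0.     0.002 -0.002]
```

View pics/top8.png

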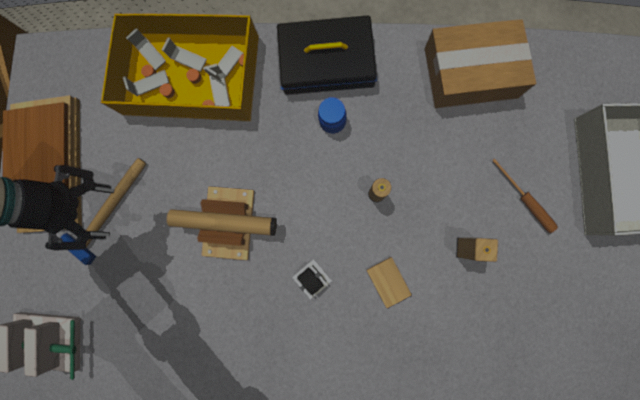

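View pics/top8c.png

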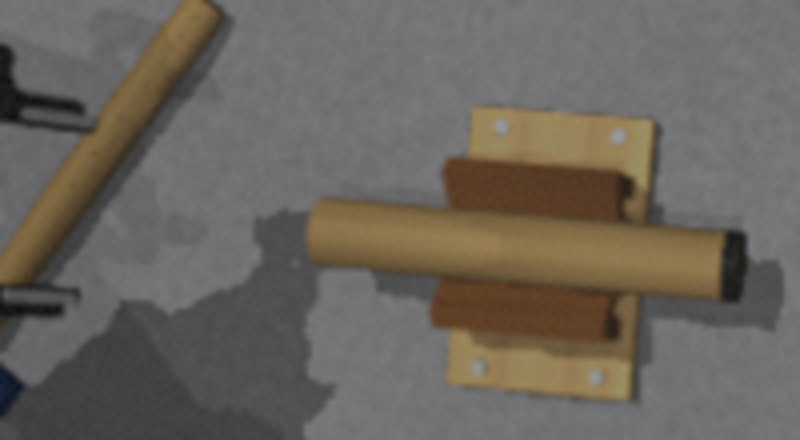

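View pics/side8.png

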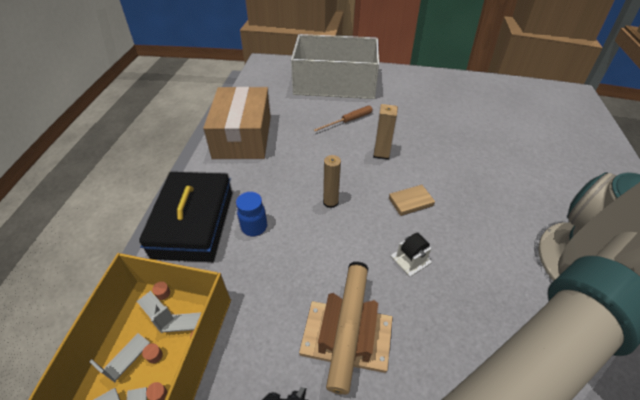

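Run:
```python
from tr import *
u=lambda x,y:((x+.5)/4-.5+90,(y+.5)/4-.5+160)
a=atz("top",*u(308,231),.062);b=atz("top",*u(735,266),.06);print(a,b,(a+b)/2,np.linalg.norm(a-b),np.degrees(np.arctan2((a-b)[1],(a-b)[0])))
b2=atz("top",*u(722,265),.078);print(b2)
print(manip.sign_off())
```

```text
[0.50582302 0.3372774  0.062     ] [0.49353693 0.11558879 0.06      ] [0.49967997 0.22643309 0.061     ] 0.2220378071635862 86.8278869788118
[0.49356052 0.11932111 0.078     ]
the job is handed in; nothing more can be done
None
```

The long leg is lying in the V-groove, and I handed the job in at about 11 s of the 38 s allowed. I gripped it near its top, lifted it, and turned it level while moving it to the cradle. I then lowered it until it touched, at about 10 N, before opening the fingers and backing away.

- **Leg position:** from the last top picture, the leg's middle is at about (0.500, 0.226). The cradle centre measured about (0.499, 0.223) from the base and (0.500, 0.221) from the rims. That puts the leg about 1 mm off across the groove and 3–6 mm off along it, with its axis within about 0.1° of the groove.
- **Other legs:** in both last pictures the short and square legs stand upright at the same pixels as at the start.
- **Robot:** the arm is clear of everything. The measured force was under 0.5 N and the arm was at rest.

**Disagreement:** the leg touched the cradle with the tool about 3.5 mm higher than I had worked out, so I stopped on the contact force instead of the planned height. I did not measure the leg's final height separately; the pictures show it seated in the groove.

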